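Heft the glaze jars and put them away

TASK

Clear the closed glaze jars off the mat: pull the jar drawer right out, lift each jar to feel whether it still has glaze in it, and stand the full ones on the free floor of the drawer next to the jars already there and the nearly empty ones upright in the grey refill tub. When all are in, push the drawer fully home without slamming it; leave the other things on the table where they are.

Things in the scene. Friction and masses are not known exactly. Their poses are not given: they have to be found in the camera images.
- drawer (a joint): The jar drawer's slide: 0 is fully home, 0.175 m is pulled right out to its stop; it starts shut or a few mm ajar. Opens along the unit's -x, towards the robot. It has about 1.5 N of friction, stays where it is left and stops dead at both ends.
- unit: Low plywood drawer unit, fixed to the table, 318 mm wide (its y) and 100 mm tall, with one shallow drawer at full width. Origin: on the table, in the middle below the pulled-out drawer; x points away from the robot into the unit. The carcass runs from 100 to 285 mm along x; its top covers the drawer when shut (88 mm inside height above the table).
- drawer_in (a point): Centre of the drawer's inner floor, 14 mm above the table, moving with the drawer; axes as the unit's. Inner floor 165 (x) by 276 mm (y): room for two rows of three jars (77 mm apart in x, 95 in y), no dividers. Side and back walls 30 mm above the floor; front board 12 mm thick, 83 mm above the floor. Pulled right out, this point is 8 mm along x from the unit's origin, clear of the carcass.
- drawer_handle (a point): Middle of the drawer's bar handle: a level steel bar, 10 mm thick, 110 mm long along y, 68 mm above the table, 40 mm in front of the front board's face (35 mm clear behind it), on a leg at each end. It can be hooked or pushed from above.
- tub: Grey plastic refill tub, open-topped, fixed to the table: outside 262 mm (x) by 162 mm (y), 40 mm tall, walls and floor 6 mm, with a rim 10 mm wider all round.
- tub_in (a point): Centre of the tub's inner floor (250 by 150 mm), 6 mm above the table; axes as the tub's.
- mat: Grey glazing mat, 300 mm (x) by 250 mm (y), 3 mm thick, fixed flat on the table; the jars to be put away stand on it. Origin: centre, on the table.
- jar_a: White plastic glaze jar with a black screw lid, 62 mm across, 64 mm tall, standing on the mat at the start; may be absent (None). A jar with glaze in it weighs 250 to 350 g, a nearly empty one 55 to 85 g; nothing on the outside tells which: it must be lifted and felt. Origin: centre of the underside; z: up through the lid.
- jar_b: White plastic glaze jar with a black screw lid, 62 mm across, 64 mm tall, standing on the mat at the start; may be absent (None). A jar with glaze in it weighs 250 to 350 g, a nearly empty one 55 to 85 g; nothing on the outside tells which: it must be lifted and felt. Origin: centre of the underside; z: up through the lid.
- jar_c: White plastic glaze jar with a black screw lid, 62 mm across, 64 mm tall, standing on the mat at the start; may be absent (None). A jar with glaze in it weighs 250 to 350 g, a nearly empty one 55 to 85 g; nothing on the outside tells which: it must be lifted and felt. Origin: centre of the underside; z: up through the lid.
- jar_d: White plastic glaze jar with a black screw lid, 62 mm across, 64 mm tall, standing on the mat at the start; may be absent (None). A jar with glaze in it weighs 250 to 350 g, a nearly empty one 55 to 85 g; nothing on the outside tells which: it must be lifted and felt. Origin: centre of the underside; z: up through the lid.
- jar_e: White plastic glaze jar with a black screw lid, 62 mm across, 64 mm tall, standing on the mat at the start; may be absent (None). A jar with glaze in it weighs 250 to 350 g, a nearly empty one 55 to 85 g; nothing on the outside tells which: it must be lifted and felt. Origin: centre of the underside; z: up through the lid.
- jar_f: White plastic glaze jar with a black screw lid, 62 mm across, 64 mm tall, standing on the mat at the start; may be absent (None). A jar with glaze in it weighs 250 to 350 g, a nearly empty one 55 to 85 g; nothing on the outside tells which: it must be lifted and felt. Origin: centre of the underside; z: up through the lid.
- kept_1: A full jar of the same make (62 mm across, 64 mm tall) already standing in the drawer, in one of six places in two rows of three; may be absent (None). Leave it in the drawer. Origin: centre of the underside.
- kept_2: A full jar of the same make (62 mm across, 64 mm tall) already standing in the drawer, in one of six places in two rows of three; may be absent (None). Leave it in the drawer. Origin: centre of the underside.
- kept_3: A full jar of the same make (62 mm across, 64 mm tall) already standing in the drawer, in one of six places in two rows of three; may be absent (None). Leave it in the drawer. Origin: centre of the underside.
- kept_4: A full jar of the same make (62 mm across, 64 mm tall) already standing in the drawer, in one of six places in two rows of three; may be absent (None). Leave it in the drawer. Origin: centre of the underside.
- kept_5: A full jar of the same make (62 mm across, 64 mm tall) already standing in the drawer, in one of six places in two rows of three; may be absent (None). Leave it in the drawer. Origin: centre of the underside.
- kept_6: A full jar of the same make (62 mm across, 64 mm tall) already standing in the drawer, in one of six places in two rows of three; may be absent (None). Leave it in the drawer. Origin: centre of the underside.
- brush: Bystander: a flat paint brush lying on the table between the mat and the robot.
- tile: Bystander: terracotta test tile 48 x 32 x 7 mm lying on the mat.
- bowl: Bystander: white bowl, 100 mm across, 50 mm tall, at the back of the table.
- mug: Bystander: terracotta mug, 80 mm across, 90 mm tall, at the back of the table.
- rib: Bystander: a flat wooden throwing rib, 100 x 50 x 6 mm, lying on the table in front of the robot.

How it is judged:
On the way, in this order (a step that is already met when the one before it is completed fails the run):
1. the drawer is pulled right out (to within 15 mm of its stop) (value of joint drawer above 0.16 m), for 0.2 s.
2. with the drawer still out (more than 130 mm), every full jar stands in it and every nearly empty one stands in the tub (value of joint drawer above 0.13 m and angle between each of jar_a, jar_b, jar_c, jar_d, jar_e, jar_f, kept_1, kept_2, kept_3, kept_4, kept_5, kept_6's own z axis and vertical below 0.12 rad and linear speed of each of jar_a, jar_b, jar_c, jar_d, jar_e, jar_f, kept_1, kept_2, kept_3, kept_4, kept_5, kept_6 below 0.03 m/s and ((x of jar_a in the frame of drawer_in between -0.06 and 0.06 m and y of jar_a in the frame of drawer_in between -0.115 and 0.115 m and z of jar_a in the frame of drawer_in between -0.006 and 0.006 m and contact force between jar_a and unit above 1.5 N) or (x of jar_a in the frame of tub_in between -0.105 and 0.105 m and y of jar_a in the frame of tub_in between -0.055 and 0.055 m and z of jar_a in the frame of tub_in between -0.006 and 0.006 m and contact force between jar_a and tub between 0.2 and 1.5 N)) and ((x of jar_b in the frame of drawer_in between -0.06 and 0.06 m and y of jar_b in the frame of drawer_in between -0.115 and 0.115 m and z of jar_b in the frame of drawer_in between -0.006 and 0.006 m and contact force between jar_b and unit above 1.5 N) or (x of jar_b in the frame of tub_in between -0.105 and 0.105 m and y of jar_b in the frame of tub_in between -0.055 and 0.055 m and z of jar_b in the frame of tub_in between -0.006 and 0.006 m and contact force between jar_b and tub between 0.2 and 1.5 N)) and ((x of jar_c in the frame of drawer_in between -0.06 and 0.06 m and y of jar_c in the frame of drawer_in between -0.115 and 0.115 m and z of jar_c in the frame of drawer_in between -0.006 and 0.006 m and contact force between jar_c and unit above 1.5 N) or (x of jar_c in the frame of tub_in between -0.105 and 0.105 m and y of jar_c in the frame of tub_in between -0.055 and 0.055 m and z of jar_c in the frame of tub_in between -0.006 and 0.006 m and contact force between jar_c and tub between 0.2 and 1.5 N)) and ((x of jar_d in the frame of drawer_in between -0.06 and 0.06 m and y of jar_d in the frame of drawer_in between -0.115 and 0.115 m and z of jar_d in the frame of drawer_in between -0.006 and 0.006 m and contact force between jar_d and unit above 1.5 N) or (x of jar_d in the frame of tub_in between -0.105 and 0.105 m and y of jar_d in the frame of tub_in between -0.055 and 0.055 m and z of jar_d in the frame of tub_in between -0.006 and 0.006 m and contact force between jar_d and tub between 0.2 and 1.5 N)) and ((x of jar_e in the frame of drawer_in between -0.06 and 0.06 m and y of jar_e in the frame of drawer_in between -0.115 and 0.115 m and z of jar_e in the frame of drawer_in between -0.006 and 0.006 m and contact force between jar_e and unit above 1.5 N) or (x of jar_e in the frame of tub_in between -0.105 and 0.105 m and y of jar_e in the frame of tub_in between -0.055 and 0.055 m and z of jar_e in the frame of tub_in between -0.006 and 0.006 m and contact force between jar_e and tub between 0.2 and 1.5 N)) and ((x of jar_f in the frame of drawer_in between -0.06 and 0.06 m and y of jar_f in the frame of drawer_in between -0.115 and 0.115 m and z of jar_f in the frame of drawer_in between -0.006 and 0.006 m and contact force between jar_f and unit above 1.5 N) or (x of jar_f in the frame of tub_in between -0.105 and 0.105 m and y of jar_f in the frame of tub_in between -0.055 and 0.055 m and z of jar_f in the frame of tub_in between -0.006 and 0.006 m and contact force between jar_f and tub between 0.2 and 1.5 N)) and x of kept_1 in the frame of drawer_in between -0.065 and 0.065 m and y of kept_1 in the frame of drawer_in between -0.12 and 0.12 m and z of kept_1 in the frame of drawer_in between -0.006 and 0.006 m and x of kept_2 in the frame of drawer_in between -0.065 and 0.065 m and y of kept_2 in the frame of drawer_in between -0.12 and 0.12 m and z of kept_2 in the frame of drawer_in between -0.006 and 0.006 m and x of kept_3 in the frame of drawer_in between -0.065 and 0.065 m and y of kept_3 in the frame of drawer_in between -0.12 and 0.12 m and z of kept_3 in the frame of drawer_in between -0.006 and 0.006 m and x of kept_4 in the frame of drawer_in between -0.065 and 0.065 m and y of kept_4 in the frame of drawer_in between -0.12 and 0.12 m and z of kept_4 in the frame of drawer_in between -0.006 and 0.006 m and x of kept_5 in the frame of drawer_in between -0.065 and 0.065 m and y of kept_5 in the frame of drawer_in between -0.12 and 0.12 m and z of kept_5 in the frame of drawer_in between -0.006 and 0.006 m and x of kept_6 in the frame of drawer_in between -0.065 and 0.065 m and y of kept_6 in the frame of drawer_in between -0.12 and 0.12 m and z of kept_6 in the frame of drawer_in between -0.006 and 0.006 m), for 0.2 s.
At the end, for the whole second after the job is handed in: Drawer home (within 5 mm); every full jar and the jars already there stand on the drawer's floor, every nearly empty jar on the tub's floor (full or not is judged by its weight on the floor), all upright (7 degrees), flat on the floor (6 mm) and at rest (value of joint drawer below 0.005 m and angle between each of jar_a, jar_b, jar_c, jar_d, jar_e, jar_f, kept_1, kept_2, kept_3, kept_4, kept_5, kept_6's own z axis and vertical below 0.12 rad and linear speed of each of jar_a, jar_b, jar_c, jar_d, jar_e, jar_f, kept_1, kept_2, kept_3, kept_4, kept_5, kept_6 below 0.03 m/s and ((x of jar_a in the frame of drawer_in between -0.06 and 0.06 m and y of jar_a in the frame of drawer_in between -0.115 and 0.115 m and z of jar_a in the frame of drawer_in between -0.006 and 0.006 m and contact force between jar_a and unit above 1.5 N) or (x of jar_a in the frame of tub_in between -0.105 and 0.105 m and y of jar_a in the frame of tub_in between -0.055 and 0.055 m and z of jar_a in the frame of tub_in between -0.006 and 0.006 m and contact force between jar_a and tub between 0.2 and 1.5 N)) and ((x of jar_b in the frame of drawer_in between -0.06 and 0.06 m and y of jar_b in the frame of drawer_in between -0.115 and 0.115 m and z of jar_b in the frame of drawer_in between -0.006 and 0.006 m and contact force between jar_b and unit above 1.5 N) or (x of jar_b in the frame of tub_in between -0.105 and 0.105 m and y of jar_b in the frame of tub_in between -0.055 and 0.055 m and z of jar_b in the frame of tub_in between -0.006 and 0.006 m and contact force between jar_b and tub between 0.2 and 1.5 N)) and ((x of jar_c in the frame of drawer_in between -0.06 and 0.06 m and y of jar_c in the frame of drawer_in between -0.115 and 0.115 m and z of jar_c in the frame of drawer_in between -0.006 and 0.006 m and contact force between jar_c and unit above 1.5 N) or (x of jar_c in the frame of tub_in between -0.105 and 0.105 m and y of jar_c in the frame of tub_in between -0.055 and 0.055 m and z of jar_c in the frame of tub_in between -0.006 and 0.006 m and contact force between jar_c and tub between 0.2 and 1.5 N)) and ((x of jar_d in the frame of drawer_in between -0.06 and 0.06 m and y of jar_d in the frame of drawer_in between -0.115 and 0.115 m and z of jar_d in the frame of drawer_in between -0.006 and 0.006 m and contact force between jar_d and unit above 1.5 N) or (x of jar_d in the frame of tub_in between -0.105 and 0.105 m and y of jar_d in the frame of tub_in between -0.055 and 0.055 m and z of jar_d in the frame of tub_in between -0.006 and 0.006 m and contact force between jar_d and tub between 0.2 and 1.5 N)) and ((x of jar_e in the frame of drawer_in between -0.06 and 0.06 m and y of jar_e in the frame of drawer_in between -0.115 and 0.115 m and z of jar_e in the frame of drawer_in between -0.006 and 0.006 m and contact force between jar_e and unit above 1.5 N) or (x of jar_e in the frame of tub_in between -0.105 and 0.105 m and y of jar_e in the frame of tub_in between -0.055 and 0.055 m and z of jar_e in the frame of tub_in between -0.006 and 0.006 m and contact force between jar_e and tub between 0.2 and 1.5 N)) and ((x of jar_f in the frame of drawer_in between -0.06 and 0.06 m and y of jar_f in the frame of drawer_in between -0.115 and 0.115 m and z of jar_f in the frame of drawer_in between -0.006 and 0.006 m and contact force between jar_f and unit above 1.5 N) or (x of jar_f in the frame of tub_in between -0.105 and 0.105 m and y of jar_f in the frame of tub_in between -0.055 and 0.055 m and z of jar_f in the frame of tub_in between -0.006 and 0.006 m and contact force between jar_f and tub between 0.2 and 1.5 N)) and x of kept_1 in the frame of drawer_in between -0.065 and 0.065 m and y of kept_1 in the frame of drawer_in between -0.12 and 0.12 m and z of kept_1 in the frame of drawer_in between -0.006 and 0.006 m and x of kept_2 in the frame of drawer_in between -0.065 and 0.065 m and y of kept_2 in the frame of drawer_in between -0.12 and 0.12 m and z of kept_2 in the frame of drawer_in between -0.006 and 0.006 m and x of kept_3 in the frame of drawer_in between -0.065 and 0.065 m and y of kept_3 in the frame of drawer_in between -0.12 and 0.12 m and z of kept_3 in the frame of drawer_in between -0.006 and 0.006 m and x of kept_4 in the frame of drawer_in between -0.065 and 0.065 m and y of kept_4 in the frame of drawer_in between -0.12 and 0.12 m and z of kept_4 in the frame of drawer_in between -0.006 and 0.006 m and x of kept_5 in the frame of drawer_in between -0.065 and 0.065 m and y of kept_5 in the frame of drawer_in between -0.12 and 0.12 m and z of kept_5 in the frame of drawer_in between -0.006 and 0.006 m and x of kept_6 in the frame of drawer_in between -0.065 and 0.065 m and y of kept_6 in the frame of drawer_in between -0.12 and 0.12 m and z of kept_6 in the frame of drawer_in between -0.006 and 0.006 m); the robot touches nothing.
It fails at once if a bystander (brush, tile, rib, bowl or mug) is moved more than 60 mm (distance of any of brush, tile, bowl, mug, rib from where it was at the start of the episode above 0.06 m).
It fails at once if the drawer is slammed (moving faster than 0.5 m/s) (velocity of joint drawer above 0.5 m/s or velocity of joint drawer below -0.5 m/s).
Of jar_a, jar_b, jar_c, jar_d, jar_e, jar_f only 4 to 6 are there at a start; the rules pass over those that are not, and their reading is None.
Of kept_1, kept_2, kept_3, kept_4, kept_5, kept_6 only 1 to 2 are there at a start; the rules pass over those that are not, and their reading is None.
At some moment in a run one of jar_a, jar_b, jar_c, jar_d, jar_e, jar_f may be knocked a few centimetres aside while the robot is not near it.
Once in a run the grip may slacken for a moment while it holds something.
It also fails if it takes over 210 s, if anything falls off the work surface, if the arm or the gripper's body presses on something with over 40 N, if the wrist force passes 120 N, or if a joint passes its speed limit or range.

ROBOT

A 6-joint arm with a two-finger parallel gripper is mounted at the origin on the work surface. World frame = base frame: x ahead of the robot, y to its left, z up, the work surface at z = 0. Lengths are in m, angles in rad, forces in N, time in s.
With the tool pointing down it reaches from about 0.35 to 0.975 m from the base axis. Payload 7.1 kg.
Tool frame: the origin (TCP) lies midway between the tips of the shut fingers; the grasp point (between the pads) lies 19 mm behind it; z points along the fingers, y is the line along which they close (so a half turn about z gives the same grasp; the last joint's range is limited). The gripper opens to 88 mm and grips with 3 to 60 N. Pads are 20 mm wide; open, the fingers measure 115 mm over their backs; the gripper's body (75 mm by 178 mm) begins 61 mm behind the grasp point.
Start: joints at [1.15, 0.423, 1.63, -0, 1.089, -0.019], TCP at [0.244, 0.575, 0.223] pointing down, gripper open.
Joint ranges: [-3, 3], [-0.9, 2.11], [0.09, 2.58], [-1.31, 4.45], [0.11, 2.69], [-2.54, 2.54]. Speed limits (rad/s): [2.39, 2.39, 3.01, 3.14, 3.14, 3.14].

INTERFACE

Orientations are given as a unit quaternion [w, x, y, z].
In Python, from station import move_pose, movel, movej, command_gripper, wait, inverse_kinematics, read_camera, camera_info, MotionError, job_done, get_time, get_joint_pos, get_qvel, get_effort, get_tcp_pos, get_ee_rot, get_ft_force, get_ft_torque, get_grip_width, get_finger_force gives the robot as it stands. Calls block until the motion is done:
- move_pose(position, orientation): joint-space move of the TCP to a pose.
- movel(position, frame=None, v=0.15, until_force=None): straight line of the TCP; frame=None keeps the orientation; v is the mean speed in m/s. With until_force (N) it stops when the force on the tool has changed by that much, and returns True; else False.
- movej(angles): joint-space move.
- command_gripper(opening): opening from 0.0 (shut) to 1.0 (fully open); the grip force is fixed at half the most; returns when the fingers have stopped.
- wait(seconds).
- inverse_kinematics(position, orientation): joint angles nearest the present ones, or None.
- read_camera(name): name is "scene" or "side" or "wrist"; returns the picture (400x640x3 uint8, red, green, blue); there is no depth.
- camera_info(name): a dict with "intrinsics" (3x3 intrinsics, pixels), "T" (4x4, takes a point from camera to world coordinates); the wrist camera has in their place "tool_from_camera" (4x4, takes a point from camera to tool coordinates, whose origin is the TCP and whose axes are the flange's). Camera axes: x right, y up, looking along -z (the intrinsics and any distortion apply to the point x, -y, -z); pixel columns grow to the right and rows downward; lengths in m; the calibration is good to about 2 mm. A picture is of the moment at which its call begins: read the wrist's pose just before it. camera_info takes no time and is no camera call.
A pose or a line that the arm cannot do raises MotionError and nothing moves.
- job_done(): hands the job in; it is judged then, once.
Readings, each from a call of its own:
- get_time(): time.
- get_joint_pos(): joint angles.
- get_qvel(): joint speeds.
- get_effort(): joint torques, N m.
- get_tcp_pos(): TCP position.
- get_ee_rot(): TCP orientation.
- get_ft_force(): force on the tool from outside, world axes, zero at the start.
- get_ft_torque(): the same for the moment, N m.
- get_grip_width(): opening from 0.0 (shut) to 1.0 (fully open).
- get_finger_force(): force on a finger pad.
Only numpy, scipy, OpenCV 4.12 (cv2) and the standard library are available. Lean on these libraries where they do the work, as an engineer would, in place of code of your own. Each camera call takes 0.05 s, during which the arm holds its last target. There are 200 camera calls.

## Working session

There is one attempt and no reset: what is moved stays moved. The work goes in short steps, each a Python script; the robot and the scene stay as the last script left them, time stands still between calls to the robot, and variables do not carry over. Pictures are saved under pics/ and viewed, at most 14 in all, crops included, and the job is handed in when it is done.

```bash
ls; mkdir -p pics
python3 - <<'E'
from station import *
import cv2
for n in ("scene","side","wrist"):
    cv2.imwrite(f"pics/{n}0.png",read_camera(n)[:,:,::-1]); i=camera_info(n); print(n,i)
print(get_time(),get_ee_rot(),get_ft_force(),get_grip_width())
E
```

```text
pics
scene {'intrinsics': array([[408.699297  ,   0.        , 317.89420032],
       [  0.        , 408.699297  , 200.18520735],
       [  0.        ,   0.        ,   1.        ]]), 'T': array([[ 0.43220651, -0.73759562,  0.5187969 ,  1.16704166],
       [ 0.90174319,  0.34869995, -0.25547516, -0.34490913],
       [ 0.00753291,  0.57823961,  0.81583222,  1.06046329],
       [ 0.        ,  0.        ,  0.        ,  1.        ]])}
side {'intrinsics': array([[382.78862785,   0.        , 316.78172578],
       [  0.        , 382.78862785, 192.49946581],
       [  0.        ,   0.        ,   1.        ]]), 'T': array([[ 0.95811769,  0.16026161, -0.23733249,  0.31752417],
       [-0.28621259,  0.50799552, -0.81241794, -0.87229099],
       [-0.00963557,  0.84631954,  0.53258838,  0.62020234],
       [ 0.        ,  0.        ,  0.        ,  1.        ]])}
wrist {'intrinsics': array([[310.14953742,   0.        , 319.95199723],
       [  0.        , 310.14953742, 199.98826234],
       [  0.        ,   0.        ,   1.        ]]), 'tool_from_camera': array([[ 1.11203847e-03,  9.59325303e-01,  2.82300773e-01,
         7.81697890e-02],
       [ 9.99998987e-01, -1.31772468e-03,  5.38749092e-04,
        -5.63178277e-04],
       [ 8.88830331e-04,  2.82299888e-01, -9.59325796e-01,
        -1.62652918e-01],
       [ 0.00000000e+00,  0.00000000e+00,  0.00000000e+00,
         1.00000000e+00]])}
0.15 [-1.36793336e-04  1.99581072e-01  9.79881142e-01 -5.68929451e-04] [ 0.52469527  1.16787831 -0.28618485] 0.9999830357245154
```

View pics/scene0.png

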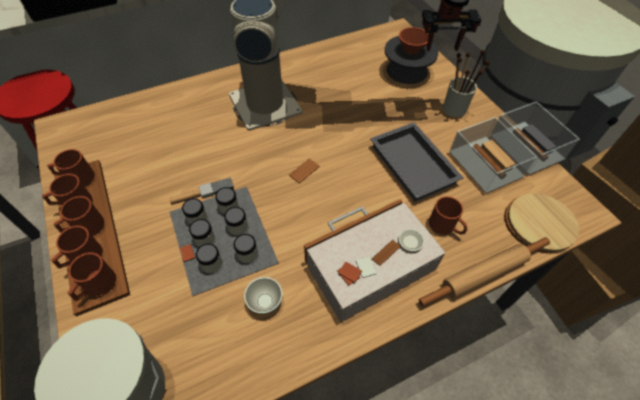

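View pics/side0.png

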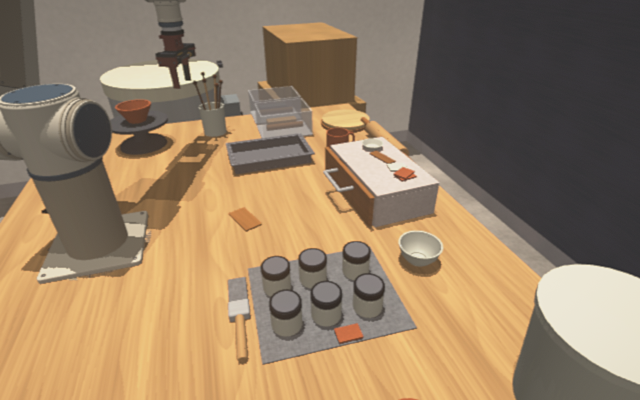

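The pictures show six jars with dark lids on the mat (scene, around 170-275, 185-285), the tile at (187,253), and the brush at (195,192). The unit's handle is at (347,218), the tub at (415,160), and the rib at (304,170). Next I'll measure these.

```bash
cat > h.py <<'E'
from station import *
import numpy as np, cv2
from scipy.spatial.transform import Rotation as R
def cam(n):
    i=camera_info(n)
    if n!="wrist": return i["intrinsics"],i["T"]
    T=np.eye(4); q=get_ee_rot(); T[:3,:3]=R.from_quat(q,scalar_first=True).as_matrix(); T[:3,3]=get_tcp_pos()
    return i["intrinsics"],T@i["tool_from_camera"]
def plane(c,uv,z):
    K,T=c; uv=np.atleast_2d(np.asarray(uv,float))
    d=np.c_[(uv[:,0]-K[0,2])/K[0,0],-(uv[:,1]-K[1,2])/K[1,1],-np.ones(len(uv))]@T[:3,:3].T
    return T[:3,3]+d*((z-T[2,3])/d[:,2])[:,None]
def proj(c,P):
    K,T=c; p=(np.atleast_2d(P)-T[:3,3])@T[:3,:3]
    return np.c_[K[0,0]*p[:,0]/-p[:,2]+K[0,2],K[1,1]*-p[:,1]/-p[:,2]+K[1,2]]
def shot(n):
    c=cam(n); return c,read_camera(n)
def topdown(n,img,c,z,x0,x1,y0,y1,s=500):
    """rectified view of plane z; rows=x, cols=y, s px per m"""
    xs,ys=np.meshgrid(np.arange(x0,x1,1/s),np.arange(y0,y1,1/s),indexing='ij')
    uv=proj(c,np.c_[xs.ravel(),ys.ravel(),np.full(xs.size,z)]).astype(np.float32).reshape(xs.shape+(2,))
    return cv2.remap(img,uv,None,cv2.INTER_LINEAR)
E
python3 - <<'E'
from h import *
for n,zs in (("scene",(0.067,0.1)),("side",(0.067,))):
    c,im=shot(n)
    for z in zs:
        t=topdown(n,im,c,z,.2,.9,-.6,.6)
        if z==.067:
            hsv=cv2.cvtColor(t,cv2.COLOR_RGB2HSV)
            m=((hsv[...,2]<62)).astype(np.uint8)*255
            m=cv2.morphologyEx(m,cv2.MORPH_OPEN,np.ones((9,9)))
            for k in cv2.findContours(m,0,2)[0]:
                if 300<cv2.contourArea(k)<3000:
                    (a,b),r=cv2.minEnclosingCircle(k); print(n,.2+b/500,-.6+a/500,r/500,cv2.contourArea(k)/250000)
        if n=="scene": cv2.imwrite(f"pics/td_{n}{z}.png",t[:,:,::-1])
cv2.imwrite("pics/sc.png",cv2.resize(shot("scene")[1][110:330,290:480,::-1],None,fx=3.4,fy=2.7*1,interpolation=2))
E
```

```text
scene 0.7602953491210938 0.2510853881835938 0.03737429046630859 0.003446
scene 0.7226250000000001 0.3057500000000001 0.03368184280395508 0.003184
scene 0.5145774230957032 0.323708251953125 0.13857392883300781 0.008536
scene 0.359 0.5670000000000001 0.04981987380981445 0.00281
scene 0.30100000000000005 0.44499999999999995 0.048764938354492186 0.002536
scene 0.30000000000000004 0.30600000000000005 0.03328683090209961 0.001696
scene 0.23700000000000002 0.16700000000000004 0.03228022384643554 0.00124
```

View pics/td_scene0.067.png

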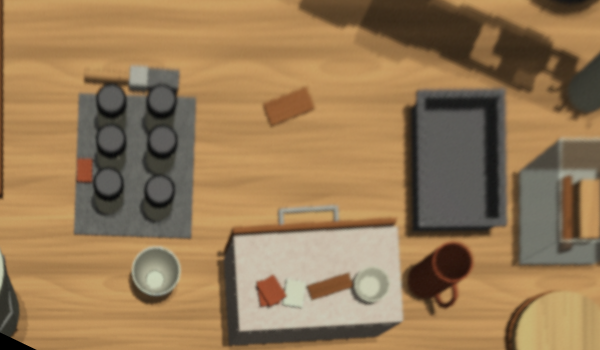

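View pics/sc.png

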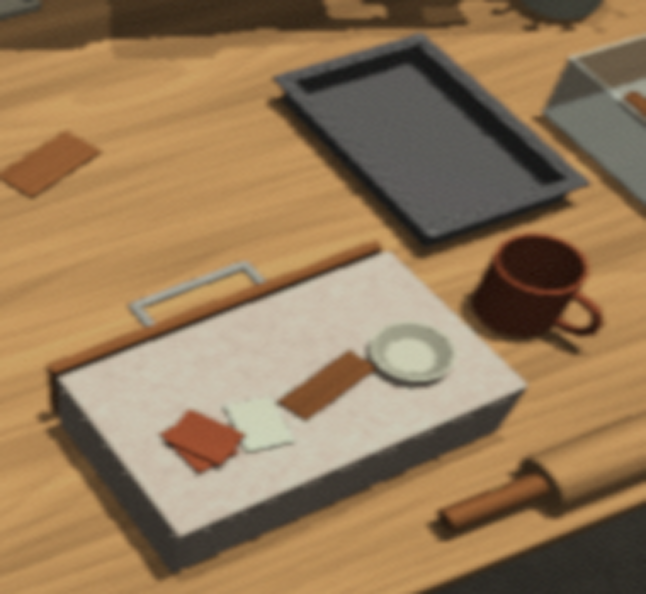

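Rectified at z=0.067 with 500 px/m, the jar lids sit at about (111,99), (162,100), (111,139), (162,140), (108,182) and (160,189). The handle is at (309,210) and the tub centre is near (460,160). Next I'll fit the unit, tub and jars numerically.

```bash
cat >> h.py <<'E'
S=1000
def rect(mask,x0,y0):
    k=max(cv2.findContours(mask,0,2)[0],key=cv2.contourArea)
    b=cv2.boxPoints(cv2.minAreaRect(k)); return np.c_[x0+b[:,1]/S,y0+b[:,0]/S]
def lids(n,im,c,z,x0,x1,y0,y1,p2=13):
    t=topdown(n,im,c,z,x0,x1,y0,y1,S); g=cv2.GaussianBlur(cv2.cvtColor(t,cv2.COLOR_RGB2GRAY),(5,5),0)
    h=cv2.HoughCircles(g,cv2.HOUGH_GRADIENT,1,50,param1=60,param2=p2,minRadius=26,maxRadius=34)
    out=[]
    for a,b,r in ([] if h is None else h[0]):
        mk=np.zeros_like(g); cv2.circle(mk,(int(a),int(b)),int(r*.7),255,-1)
        v=cv2.mean(g,mk)[0]
        out.append((x0+b/S,y0+a/S,r/S,v))
    return np.array(out),t
E
python3 - <<'E'
from h import *
np.set_printoptions(precision=4,suppress=True)
c,im=shot("scene")
t=topdown("scene",im,c,.1,.6,.92,-.2,.26,S); h=cv2.cvtColor(t,cv2.COLOR_RGB2HSV)
m=((h[...,1]<60)&(h[...,2]>120)).astype(np.uint8)*255
m=cv2.morphologyEx(cv2.morphologyEx(m,cv2.MORPH_CLOSE,np.ones((15,15))),cv2.MORPH_OPEN,np.ones((9,9)))
b=rect(m,.6,-.2); print("top",b,b.mean(0))
t=topdown("scene",im,c,.04,.34,.72,.18,.46,S); h=cv2.cvtColor(t,cv2.COLOR_RGB2HSV)
m=((h[...,1]<70)).astype(np.uint8)*255
m=cv2.morphologyEx(m,cv2.MORPH_OPEN,np.ones((9,9))); b=rect(m,.34,.18); print("tub",b,b.mean(0))
vis=[]
t1=t
for n in ("scene","side"):
    c,im=shot(n); L,t=lids(n,im,c,.067,.34,.66,-.46,-.2); print(n,L)
    for x,y,r,v in L: cv2.circle(t,(int((y+.46)*S),int((x-.34)*S)),int(r*S),(0,255,0),1)
    vis.append(t)
cv2.imwrite("pics/l0.png",np.hstack(vis+[t1[:320]])[:,:,::-1])
E
```

```text
top [[ 0.6864 -0.1413]
 [ 0.6679  0.1765]
 [ 0.8542  0.1874]
 [ 0.8727 -0.1305]] [0.7703 0.023 ]
tub [[0.3589 0.2385]
 [0.3569 0.4291]
 [0.6445 0.4322]
 [0.6465 0.2416]] [0.5017 0.3353]
scene [[ 0.5855 -0.2815  0.0301 88.5397]
 [ 0.4055 -0.2775  0.0311 85.6693]
 [ 0.4835 -0.3765  0.0323 85.0211]
 [ 0.5715 -0.3845  0.0299 88.7796]
 [ 0.4035 -0.3765  0.0323 84.644 ]
 [ 0.4845 -0.2775  0.0323 87.2887]]
side [[  0.4745  -0.3885   0.03   113.4253]
 [  0.3995  -0.2745   0.0301 133.7203]
 [  0.3955  -0.3875   0.03   116.4603]
 [  0.5735  -0.2925   0.03   107.9534]
 [  0.5655  -0.3805   0.0299 132.0581]
 [  0.4755  -0.2895   0.0289 105.6571]
 [  0.5395  -0.4305   0.0277 108.3614]]
```

View pics/l0.png

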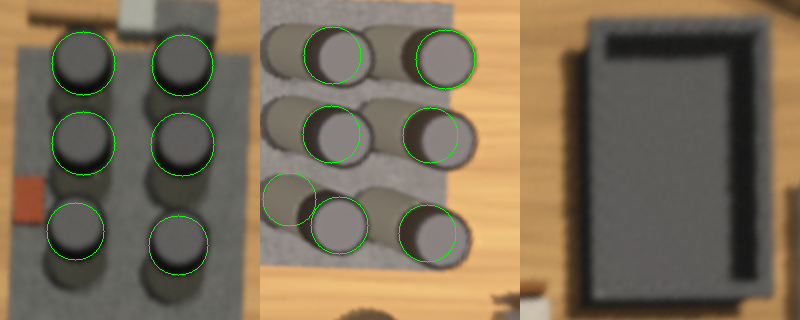

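In the picture the Hough circles take in some lid side, so they sit about 4 mm too far in +x. I'll correct for that. The tub centre is at (0.50, 0.34), and the unit yaw is about 3.3°. Now I'll pull the drawer.

```bash
cat >> h.py <<'E'
YAW=0.058; UX=np.array([np.cos(YAW),np.sin(YAW),0]); UY=np.array([-UX[1],UX[0],0]); UO=np.array([.5781,.0118,0])
TUB=np.array([.5005,.340,.006])
def down(th):
    y=[np.cos(th),np.sin(th),0]; z=[0,0,-1]; return R.from_matrix(np.c_[np.cross(y,z),y,z]).as_quat(scalar_first=True)
def go(p,th):
    best=None; q0=np.array(get_joint_pos())
    for t in (th,th+np.pi):
        q=inverse_kinematics(list(p),list(down(t)))
        if q is not None:
            s=np.abs(np.array(q)-q0).max()
            if best is None or s<best[0]: best=(s,t)
    move_pose(list(p),list(down(best[1])))
def ft(n=20):
    a=[]
    for _ in range(n): a.append(get_ft_force()); wait(.02)
    return np.mean(a,0)
E
python3 - <<'E'
from h import *
np.set_printoptions(precision=4,suppress=True)
H=UO+UX*.0475
command_gripper(.4)
t=get_time(); go([*H[:2],.2],YAW); print("t",get_time()-t,get_joint_pos())
print(movel([*H[:2],.056],v=.1,until_force=8),get_tcp_pos())
command_gripper(0); print(get_grip_width()*88,get_finger_force())
p=np.array(get_tcp_pos()); g=p-UX*.185
print(movel(list(g),v=.08,until_force=15),get_tcp_pos(),(np.array(get_tcp_pos())-p)@UX,get_time())
wait(.3); print((np.array(get_tcp_pos())-p)@UX, get_ft_force(),get_grip_width()*88)
command_gripper(.4); 
p=get_tcp_pos(); movel([p[0],p[1],.25],v=.2)
c,im=shot("scene"); cv2.imwrite("pics/open.png",im[:,:,::-1])
t=topdown("scene",im,c,.078,.42,.72,-.2,.22,S); cv2.imwrite("pics/open_td.png",cv2.resize(t,None,fx=1.8,fy=1.8)[:,:,::-1]); print(get_time())
E
```

```text
t 2.4082999999999997 [ 0.0057  0.4494  1.6458  0.0002  1.0463 -0.0538]
False [0.626  0.0145 0.0567]
9.15756993966039 30.000362992286682
True [0.4525 0.0043 0.0561] -0.17318654455731755 7.8667
-0.17320391486897668 [-0.4126  2.4867  3.7287] 8.958679586552082
9.9417
```

View pics/open.png

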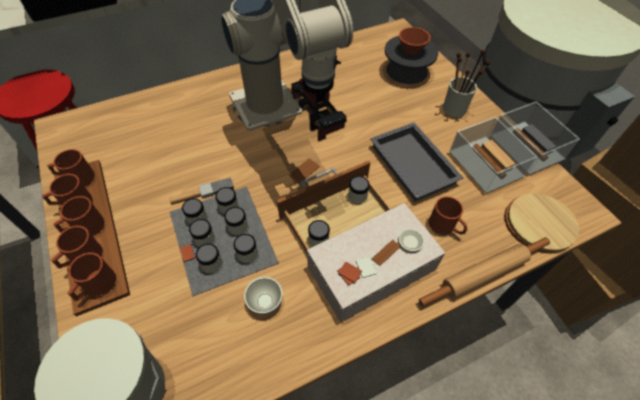

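View pics/open_td.png

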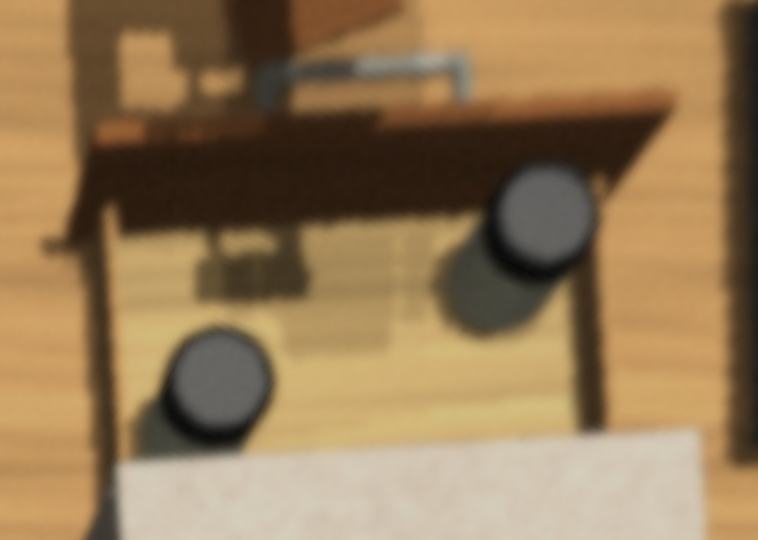

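The drawer is out. The picture shows kept jars at (545,215) and (220,380), which are the front-left and back-right places. That leaves (-,0), (-,-95), (+,0) and (+,+95) free. Now the jar routine, starting with one jar.

```bash
cat >> h.py <<'E'
import json
DI=np.array([.5868,.0121,.014])
def st(d=None):
    if d is not None: json.dump(d,open("st.json","w")); return d
    return json.load(open("st.json"))
def look(known):
    c,im=shot("scene"); L,_=lids("scene",im,c,.067,.3,.7,-.55,-.12)
    return [min(([x-.004,y] for x,y,r,v in L if abs(v-87)<14),key=lambda p:np.hypot(p[0]-k[0],p[1]-k[1]),default=None) for k in known]
def one(s):
    k=s["jars"][0]; f=look(s["jars"]); print("seen",np.round(f,3).tolist(),"t",round(get_time(),1))
    d=[np.hypot(a[0]-b[0],a[1]-b[1]) for a,b in zip(f,s["jars"])]
    if max(d)>.012: print("MOVED",np.round(d,3)); return False
    x,y=f[0]; command_gripper(1.0); go([x,y,.17],np.pi/2); f0=ft()
    if movel([x,y,.040],v=.12,until_force=8): print("bump",get_tcp_pos()); return False
    command_gripper(0); w=get_grip_width()*88
    movel([x,y,.17],v=.15); f1=ft(); wt=(f0-f1)[2]; w2=get_grip_width()*88
    print("jar",round(x,3),round(y,3),"w",round(w,1),round(w2,1),"weight N",np.round(wt,2))
    if not 58<w2<66 or not(.3<wt<1 or 2<wt<4): print("CHECK"); return False
    full=wt>1.5
    if full: sx,sy=s["dslots"][0]; p=DI+UX*sx+UY*sy; th=YAW+np.pi/2
    else: sx,sy=s["tslots"][0]; p=TUB+[sx,sy,0]; th=0
    go([*p[:2],.2],th); f2=ft(8)
    print("hover w",round(get_grip_width()*88,1),"weight",np.round((f0-f2)[2],2),get_finger_force())
    if not 58<get_grip_width()*88<66: print("LOST"); return False
    movel([*p[:2],p[2]+.06],v=.15)
    h=movel([*p[:2],p[2]+.0365],v=.04,until_force=4); print("contact",h,"dz",round(get_tcp_pos()[2]-p[2]-.037,4))
    command_gripper(.80); movel([*p[:2],.2],v=.15)
    s["jars"].pop(0); (s["dslots"] if full else s["tslots"]).pop(0); st(s); return True
E
python3 - <<'E'
from h import *
s=st(dict(jars=[[.582,-.281],[.568,-.384],[.480,-.277],[.479,-.376],[.401,-.277],[.3995,-.376]],
 dslots=[[.0385,.095],[.0385,0],[-.0385,0],[-.0385,-.095]],
 tslots=[[.087,.037],[.087,-.037],[0,.037],[0,-.037],[-.087,.037],[-.087,-.037]]))
print(one(s),get_time())
c,im=shot("scene"); cv2.imwrite("pics/p1.png",im[100:320,150:480][:,:,::-1].repeat(2,0).repeat(2,1))
E
```

```text
seen [[0.578, -0.282], [0.565, -0.385], [0.483, -0.278], [0.479, -0.379], [0.401, -0.28], [0.401, -0.377]] t 10.0
jar 0.578 -0.282 w 61.6 61.5 weight N 0.84
hover w 61.3 weight 0.78 29.999821186065674
contact True dz 0.0001
True 21.2583
```

View pics/p1.png

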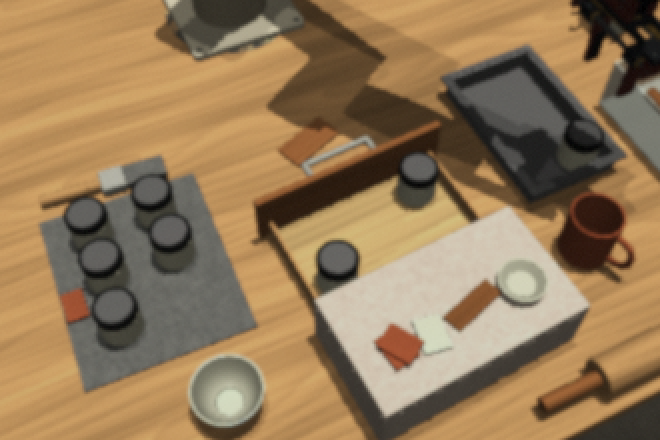

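The first jar weighed 0.84 N, so it counts as nearly empty, and it now stands upright in the far corner of the tub at (583,140). On to the rest.

Run:
```python
from h import *
s=st()
while s["jars"] and one(s): pass
print(get_time(),len(s["jars"]))
c,im=shot("scene"); cv2.imwrite("pics/p2.png",im[100:320,150:480][:,:,::-1].repeat(2,0).repeat(2,1))
```

```text
seen [[0.565, -0.385], [0.484, -0.277], [0.482, -0.379], [0.401, -0.278], [0.398, -0.38]] t 21.4
jar 0.565 -0.385 w 62.0 61.8 weight N 2.85
hover w 61.8 weight 2.66 29.998966455459595
contact True dz 0.0002
seen [[0.483, -0.277], [0.48, -0.379], [0.396, -0.28], [0.399, -0.377]] t 33.1
jar 0.483 -0.277 w 61.6 61.4 weight N 0.89
hover w 61.6 weight 0.78 29.999887347221375
contact True dz 0.0001
seen [[0.48, -0.38], [0.401, -0.279], [0.403, -0.377]] t 44.0
jar 0.48 -0.38 w 61.7 61.6 weight N 2.95
hover w 61.4 weight 2.78 29.999048709869385
contact True dz 0.0002
seen [[0.403, -0.278], [0.4, -0.377]] t 55.2
jar 0.403 -0.278 w 61.5 61.7 weight N 0.38
hover w 61.6 weight 0.53 29.999878406524658
contact True dz 0.0
seen [[0.4, -0.377]] t 66.3
jar 0.4 -0.377 w 62.0 62.2 weight N 2.88
hover w 61.7 weight 2.79 29.999466240406036
contact True dz 0.0001
77.6417 0
```

View pics/p2.png

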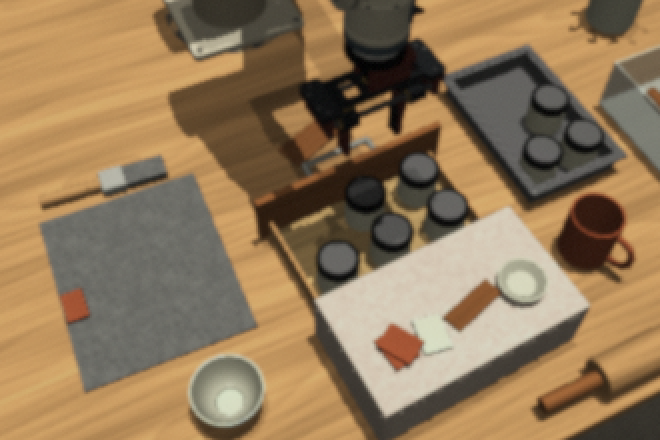

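All six jars are upright: three in the drawer at (365,200), (391,238) and (447,213), and three in the tub at (550,108), (583,140) and (543,158). The mat is clear. Now I'll push the drawer home with shut fingers against the bar.

Run:
```python
from h import *
B=np.array([.4525,.0043,0]); a=B-UX*.035
command_gripper(0); go([*a[:2],.2],YAW+np.pi/2)
print(movel([*a[:2],.057],v=.12,until_force=8))
g=a+UX*.225; p=np.array([*g[:2],.057])
t=get_time(); print(movel(list(p),v=.06,until_force=15),get_tcp_pos(),(np.array(get_tcp_pos())-B)@UX,get_time()-t)
wait(.3); print(get_ft_force())
q=np.array(get_tcp_pos())-UX*.04; movel(list(q),v=.08); movel([*q[:2],.25],v=.15); go([.35,.3,.3],np.pi/2)
c,im=shot("scene"); cv2.imwrite("pics/p3.png",im[100:320,150:480][:,:,::-1].repeat(2,0).repeat(2,1)); print(get_time())
```

```text
False
True [0.61079689 0.01351506 0.05640885] 0.15856487818630166 2.8083000000000027
[ 0.48073308 -0.64766151  0.34477872]
87.3583
```

View pics/p3.png

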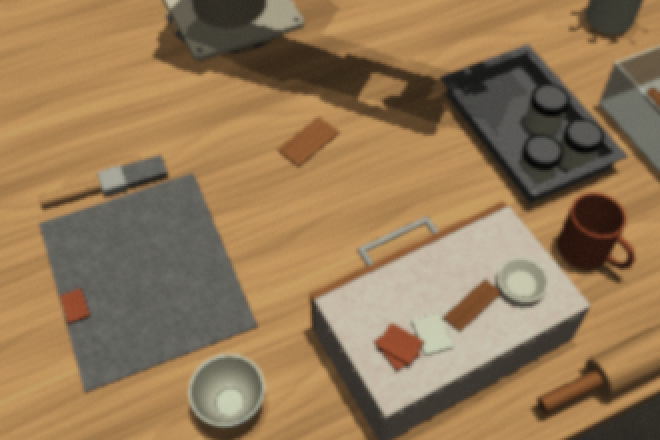

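The drawer looks shut with the handle at (398,240), and the three tub jars are unchanged. I'll make one gentle second push to check it hasn't bounced back.

Run:
```python
from h import *
B=np.array([.4525,.0043,0]); a=B+UX*.12
go([*a[:2],.25],YAW+np.pi/2); movel([*a[:2],.057],v=.12)
g=a+UX*.038; movel([*g[:2],.057],v=.04)
for d in np.arange(.158,.166,.001):
    g=B+UX*d; movel([*g[:2],.057],v=.02); wait(.1); f=ft(6)@UX
    print(round(d,3),round((np.array(get_tcp_pos())-B)@UX,4),round(f,1))
    if f<-12: break
q=B+UX*.12; movel([*q[:2],.057],v=.06); movel([*q[:2],.25],v=.15); go([.35,.3,.3],np.pi/2)
print(get_time())
```

```text
0.158 0.158 0.2
0.159 0.1587 -2.0
0.16 0.1588 -5.3
0.161 0.1588 -8.7
0.162 0.1589 -11.4
0.163 0.1588 -14.6
97.9667
```

The bar is hard against its stop at the same position as before, so the drawer is home.

```bash
python3 -c "
from station import *
wait(.3); print(job_done())"
```

```text
the job is handed in; nothing more can be done
None
```

The job is handed in: three full jars went into the drawer and three nearly empty ones into the tub, and the drawer is pushed home; I couldn't see the jars once it was shut, and no verdict came back.

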